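Twist-lock the cover onto the small centrifuge

TASK

Close the small bench centrifuge: lift its round cover out of the steel tray by the bar handle and lower it gently into the collar, its two side pins passing down through the two notches; twist it clockwise until you feel the ramps bite, then about 25 degrees further, so that it is snug on the rubber seal but not forced. Then let go, and leave the other things where they are.

Things in the scene. Friction and masses are not known exactly. Their poses are not given: they have to be found in the camera images.
- cover_handle (a point): Centre of the bar handle on the loose round cover (grey plastic, about 0.35 kg). The bar is 70 mm long (this point's x), 14 mm thick (y), 44 mm high (z up): its top is 22 mm above this point, the flat flange top 22 mm below. Flange 120 mm diameter, 8 mm thick. Half a turn makes no difference: both ends are alike. At the start it stands upright on its plug in the tray's -x half.
- cover: The same cover; origin at the centre of the plug's flat foot, 59 mm below the handle point, same axes. The plug under the flange is 85 mm in diameter, 29 mm high, with a 6 mm bevel at its foot. Two 6 mm thick round steel pins stick out 6 mm from the plug at the two ends of x (in line with the bar), their axis 10 mm above this origin.
- machine: The small white bench centrifuge, 250 mm (its x) by 210 mm (its y), deck 125 mm high, fixed. Origin on the chamber's vertical axis at the level of the bench; x runs through the two notches, and the control panel is on the -x side.
- collar (a point): Centre of the aluminium collar's top rim on the centrifuge, 150 mm above the bench; same axes as the machine. Bore 88 mm between the inner lips (1.5 mm play round the plug). The lip has two notches, 14 mm wide, at +x and -x, each pointed at by a raised ridge on the deck: the cover enters with its bar parallel to this x, either way round.
- seal (a point): Point on the collar's axis 8 mm above its rim: the mean height of the top of the black rubber seal ring lying there (119 mm diameter). Its true top is up to 2.3 mm higher or lower with wear, not measured. It yields like a spring of 6 N per mm. With the flange resting on it the handle point is about 30 mm above this point and the pins are below the lips; if the pins stand on the lip, 44 mm.
- notch (a point): The notch at the collar's +x side, in the lip, 47 mm from the axis, at rim height. Turned clockwise seen from above, the pins run from the notches under ramps that fall 7 mm per radian, so the cover must be free to sink as it turns. It turns freely for 0.3 to 1.1 rad, depending on wear; then the ramps bite. The other direction is blocked.
- ridge (a point): Raised ridge on the deck pointing at the +x notch, 80 mm from the axis. How tight: when the ramps bite they take over a light push (3 N) on the cover and begin to pull it down, and the moment rises from about 0.05 to 0.25 N m. Properly tight is 0.44 rad past the bite (under 0.3 is slack, over 0.55 is forced); the clamping force grows by 36 N per rad. It stays tight by friction.
- tray: Stainless instrument tray, fixed, 320 mm (x) by 220 mm (y), rim 28 mm high, floor 3 mm thick; origin at the centre of its underside.
- syringe: Capped plastic syringe, 105 mm long, lying in the tray; a bystander, origin under its middle.
- pot: Small lidded specimen pot, 38 mm diameter, 50 mm high, standing in the tray; a bystander, origin under its centre.
- tube_rack: White rack of capped sample tubes, 70 x 160 x 90 mm, on the bench beside the centrifuge; a bystander, origin under its centre.
- spray: White bottle with a grey cap, 60 mm diameter, 160 mm high, standing at the far side; a bystander, origin under its centre.
- bowl: Steel bowl, 110 mm across, 50 mm high, at the far side; a bystander, origin under its centre.
- tape: Roll of paper tape lying flat, 90 mm across, 25 mm high, left of the tray; a bystander, origin under its centre.
There are look-alikes about, which are no part of the job. Leave any green or orange look-alike of the cover alone.

How it is judged:
On the way, in this order (a step that is already met when the one before it is completed fails the run):
1. the cover is lifted clear of the tray (height (world z) of cover above 0.06 m), for 0.2 s.
2. the cover is set into the collar, its pins below the lips (horizontal distance between cover and machine below 0.004 m and z of cover in the frame of collar below -0.016 m), for 0.1 s.
At the end, for the whole second after the job is handed in: The cover sits level (within 0.05 rad) and centred (within 3 mm) in the collar, its foot more than 19 mm below the collar's rim, at rest, and the ramps hold it down on the seal with 9 to 22 N: properly tight, neither slack nor overtightened (contact force between cover and machine between 9 and 22 N and horizontal distance between cover and machine below 0.003 m and z of cover in the frame of collar below -0.019 m and angle between cover's own z axis and vertical below 0.05 rad and angular speed of cover below 0.05 rad/s); the robot touches nothing.
It fails at once if the cover is forced against the collar or its ramps with more than 35 N (contact force between cover and machine above 35 N).
It fails at once if one of the bystanders (syringe, specimen pot, tube rack, bottle, bowl, tape roll) is pushed more than 30 mm from its place (distance of any of syringe, pot, tube_rack, spray, bowl, tape from where it was at the start of the episode above 0.03 m).
It also fails if it takes over 72 s, if anything falls off the work surface, if the arm or the gripper's body presses on something with over 40 N, if the wrist force passes 120 N, or if a joint passes its speed limit or range.

ROBOT

A 6-joint arm with a two-finger parallel gripper is mounted at the origin on the work surface. World frame = base frame: x ahead of the robot, y to its left, z up, the work surface at z = 0. Lengths are in m, angles in rad, forces in N, time in s.
With the tool pointing down it reaches from about 0.275 to 0.85 m from the base axis. Payload 19 kg.
Tool frame: the origin (TCP) lies at the very end of the fingers, on their centre line; the grasp point (between the pads) lies 19 mm behind it; z points along the fingers, y is the direction in which the jaws open and shut (so a half turn about z gives the same grasp; the last joint's range is limited). The gripper opens to 85 mm and grips with 20 to 120 N. Pads are 22 mm wide; open, the fingers measure 114 mm over their backs; the gripper's body (76 mm by 85 mm) begins 54 mm behind the grasp point. The pads swing forward as they close: fully open they stand 13 mm farther back than shut.
Start: joints at [-1.368, 0.15, 1.437, -0, 1.554, -0.134], TCP at [0.19, -0.543, 0.231] pointing down, gripper open.
Joint ranges: [-2.8, 2.8], [-0.68, 2.1], [0.12, 2.68], [-1.39, 4.53], [0.16, 2.79], [-2.81, 2.81]. Speed limits (rad/s): [1.89, 1.89, 2.22, 3.01, 3.01, 3.01].

INTERFACE

Orientations are given as a unit quaternion [x, y, z, w].
In Python, from station import * gives the robot as it stands.
- The arm moves only by the tool jog_arm, never from a script. Its argument "motion" is a list of rows, each an object with "translation": the shift along the tool's x, y, z in m, a list of three; "angular": the turn, a rotation vector about the tool's x, y, z in rad, a list of three; "gripper": the opening, from 0 (shut) to 1 (fully open). A call has 1 to 5 rows; each row shifts and turns the pose as measured when the row begins, along the tool's axes as they then stand; what a row does not reach is not made up. A row lasts 1/8 s, in which the tool goes at most 62.5 mm and 10.7 degrees, less where a joint would pass 70% of its speed; a pose out of reach is approached as far as the arm can. A call with a gripper value outside its range is refused whole. The fingers move at their own pace and stop on an object; "force" is the grip in N (left out, the last holds). Time passes only in rows, so rows that do not move let the fingers close. It gives the time, the measured TCP pose, the force and the opening at its end, in the units of the state.
- read_state(): the state, without advancing time (a new reading comes with each control period).
- snapshot(name): name is "side" or "top"; returns (picture, depth): 480x640x3 uint8, red, green, blue; 480x640 float32, m along the optical axis (not along the pixel's ray), 0 where there is no reading.
- get_calibration(name): a dict with "mtx" (3x3 intrinsics, pixels), "R" (3x3) and "t" (3): a world point X has camera coordinates R X + t. Camera axes: x right, y down, z forward; pixel columns grow to the right and rows downward; lengths in m; the calibration is good to about 2 mm. A picture is of the moment at which its call begins. get_calibration takes no time and is no camera call.
- sign_off(): hands the job in, once; it reports no verdict.
The state is a dict: "time": time; "qpos": joint angles; "dq": joint speeds; "joint_torque": joint torques, N m; "tool_pos": TCP position; "tool_rot": TCP orientation; "wrist_force": force on the tool from outside, world axes, zero at the start; "torque": the same for the moment, N m; "grip_width": finger opening in m.
Only numpy, scipy, OpenCV 4.12 (cv2) and the standard library are available. Lean on these libraries where they do the work, as an engineer would, in place of code of your own. Each camera call takes 0.05 s, during which the arm holds its last target.

## Working session

There is one attempt and no reset: what is moved stays moved. The work goes in short steps, Python scripts to look and compute and a tool call to move; the robot and the scene stay as the last step left them, time stands still between calls to the robot, and variables do not carry over. Pictures are saved under pics/ and viewed, and the job is handed in when it is done.

Besides the shell and the picture viewer there is one more tool, called by a JSON object that holds its "fn" and its "kwargs". jog_arm: Moves the arm, as the interface text tells. Its arguments: {"type":"object","properties":{"motion":{"type":"array","items":{"type":"object","properties":{"translation":{"type":"array","items":{"type":"number"}},"angular":{"type":"array","items":{"type":"number"}},"gripper":{"type":"number"}}}},"force":{"type":"number"}},"required":["motion"]}

```bash
mkdir -p pics; ls; python3 - <<'E'
from station import *
import cv2,numpy as np
print(read_state())
for n in ("side","top"):
    p,d=snapshot(n); cv2.imwrite(f"pics/{n}0.png",p[:,:,::-1]); np.savez(f"{n}0.npz",p=p,d=d)
    c=get_calibration(n); print(n,c)
E
```

```text
pics
{'time': 0.0, 'qpos': array([-1.36801323e+00,  1.50978235e-01,  1.43800245e+00, -2.11346218e-05,
        1.55377260e+00, -1.34022806e-01]), 'dq': array([-0.00014699, -0.00071482, -0.00099305, -0.00145388,  0.00204797,
       -0.00099353]), 'joint_torque': array([-2.09588856e-03, -7.13066483e+01, -5.70878434e+01, -3.34804508e-04,
        8.67836497e-03,  2.75910298e-05]), 'tool_pos': array([ 0.18993848, -0.54248018,  0.2306941 ]), 'tool_rot': array([ 9.85853505e-01,  1.67608263e-01, -3.05068219e-05, -5.79609124e-04]), 'wrist_force': array([ 0.22029937,  0.33568355, -0.62550517]), 'torque': array([ 0.02953266,  0.02279159, -0.00466745]), 'grip_width': 0.08571541898103605}
side {'mtx': array([[544.36426985,   0.        , 312.60803416],
       [  0.        , 544.36426985, 242.90828621],
       [  0.        ,   0.        ,   1.        ]]), 'R': array([[-0.77087658, -0.63675847,  0.01696895],
       [-0.50356387,  0.59288086, -0.6284232 ],
       [ 0.39009323, -0.49298168, -0.77768653]]), 't': array([0.38681378, 0.34508417, 1.22293535])}
top {'mtx': array([[443.59140685,   0.        , 319.04150077],
       [  0.        , 443.59140685, 243.3899412 ],
       [  0.        ,   0.        ,   1.        ]]), 'R': array([[-0.02856467, -0.999591  ,  0.00137682],
       [-0.99558127,  0.02832677, -0.08952949],
       [ 0.08945387, -0.00392812, -0.99598322]]), 't': array([0.00491401, 0.54526652, 1.39829692])}
```

View pics/top0.png

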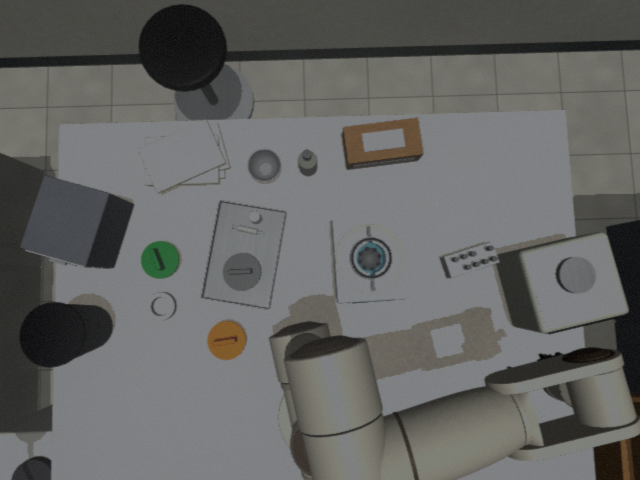

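View pics/side0.png

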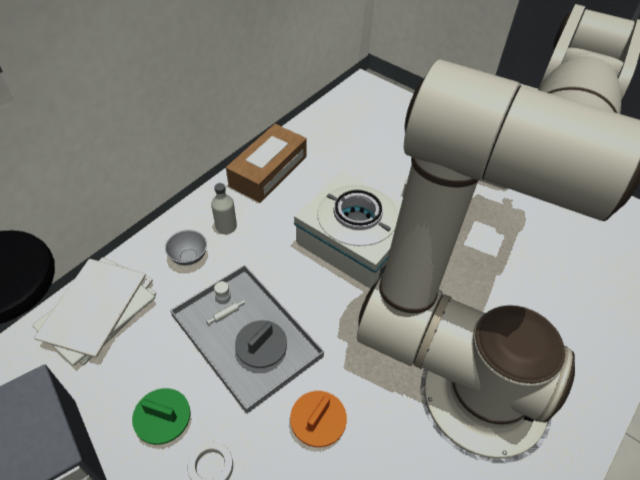

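```bash
cat > h.py <<'E'
import numpy as np,cv2
from station import *
def cloud(n,d):
    c=get_calibration(n);K=c["mtx"];v,u=np.mgrid[:480,:640]
    X=np.stack([(u-K[0,2])/K[0,0]*d,(v-K[1,2])/K[1,1]*d,d],-1)
    W=(X-c["t"])@c["R"]; W[d<=0]=np.nan
    return W
def proj(n,X):
    c=get_calibration(n);q=(c["R"]@np.asarray(X,float).T).T+c["t"];q=q@c["mtx"].T
    return q[:,:2]/q[:,2:]
E
python3 - <<'E'
from h import *
C={}
for n,(u,v) in dict(top=(241,271),side=(261,342)).items():
    z=np.load(n+"0.npz");p,d=z["p"],z["d"];W=cloud(n,d)
    reg=np.zeros((480,640),bool);reg[v-40:v+40,u-40:u+40]=1
    Z=W[...,2]
    for lo,hi in((.07,.1),(.03,.05)):
        m=reg&(Z>lo)&(Z<hi);P=W[m]
        r=cv2.minAreaRect(P[:,:2].astype(np.float32)*1000)
        print(n,lo,m.sum(),P.mean(0),np.median(Z[m]),r)
    cv2.imwrite(f"pics/crop_{n}.png",cv2.resize(p[v-40:v+40,u-40:u+40,::-1],None,fx=6,fy=6,interpolation=cv2.INTER_CUBIC))
for n,(u,v) in dict(top=(370,258),side=(358,209)).items():
    z=np.load(n+"0.npz");p,d=z["p"],z["d"];W=cloud(n,d);Z=W[...,2]
    reg=np.zeros((480,640),bool);reg[v-60:v+60,u-60:u+60]=1
    m=reg&(Z>.144)&(Z<.175);P=W[m]
    print(n,m.sum(),P.mean(0),np.percentile(Z[m],[5,50,95]),cv2.minEnclosingCircle(P[:,:2].astype(np.float32)*1000))
    m=reg&(Z>.12)&(Z<.128);P=W[m];print(m.sum(),np.median(Z[m]),cv2.minAreaRect(P[:,:2].astype(np.float32)*1000))
    cv2.imwrite(f"pics/mach_{n}.png",cv2.resize(p[v-50:v+50,u-50:u+50,::-1],None,fx=6,fy=6,interpolation=cv2.INTER_CUBIC))
E
```

```text
top 0.07 110 [0.46128331 0.23428217 0.08277431] 0.08310717601713996 ((461.548828125, 236.09228515625), (13.887824058532715, 70.54680633544922), 1.3518980741500854)
top 0.03 1065 [0.45999703 0.23497502 0.03950369] 0.03972985692219082 ((468.7170715332031, 240.03160095214844), (219.59559631347656, 218.4492950439453), 79.19577026367188)
side 0.07 233 [0.45941213 0.24061112 0.0814204 ] 0.08275717394004277 ((460.888671875, 238.67373657226562), (69.98375701904297, 15.689833641052246), 88.81170654296875)
side 0.03 1636 [0.4570635  0.24177564 0.04011012] 0.040234879776985935 ((464.7142639160156, 224.5718994140625), (175.11190795898438, 189.90509033203125), 37.96000671386719)
top 670 [ 0.48739691 -0.16049748  0.15248917] [0.14614468 0.15218326 0.15954677] ((483.3392028808594, -159.35073852539062), 89.39331817626953)
2029 0.12502260870356657 ((487.9349670410156, -161.29049682617188), (250.0538787841797, 210.5603790283203), 2.1470255851745605)
side 828 [ 0.48574615 -0.155567    0.15251015] [0.14563524 0.15229075 0.1589915 ] ((502.9848937988281, -153.1664581298828), 77.65242004394531)
1666 0.12534134759397292 ((488.5574035644531, -159.50286865234375), (251.5748291015625, 216.9125213623047), 2.376368522644043)
```

```bash
python3 - <<'E'
import cv2,numpy as np
a=[cv2.resize(cv2.imread(f"pics/{n}.png"),(380,290)) for n in("crop_top","crop_side","mach_top","mach_side")]
cv2.imwrite("pics/m4.png",np.vstack([np.hstack(a[:2]),np.hstack(a[2:])]))
E
```

```text
(no output)
```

View pics/m4.png

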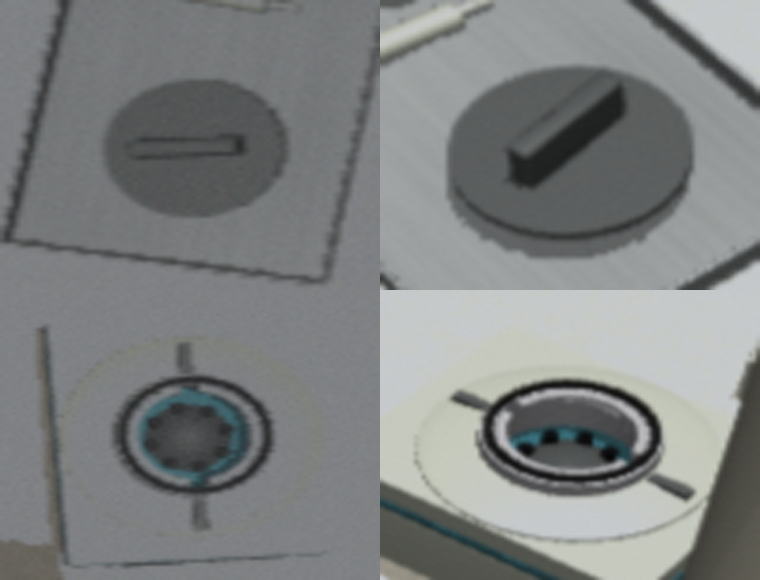

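```bash
cat >> h.py <<'E'
from scipy.optimize import least_squares
def barfit(n,W,cx,cy,z0,R=.05):
    # bar top: points near z0
    m=(np.hypot(W[...,0]-cx,W[...,1]-cy)<R)&(abs(W[...,2]-z0)<.005)
    P=W[m]; r=cv2.minAreaRect(P[:,:2].astype(np.float32)*1000)
    b=cv2.boxPoints(r); e=[b[1]-b[0],b[2]-b[1]];e=max(e,key=np.linalg.norm)
    x=P[:,:2]-P[:,:2].mean(0);w,V=np.linalg.eigh(x.T@x);V=V[:,1]
    return m.sum(),np.median(P[:,2]),np.array(r[0])/1e3,r[1],np.degrees(np.arctan2(e[1],e[0]))%180,np.degrees(np.arctan2(V[1],V[0]))%180,P.mean(0)
def circ(P):
    f=lambda q:np.hypot(P[:,0]-q[0],P[:,1]-q[1])-q[2]
    s=least_squares(f,[*P[:,:2].mean(0),.05],loss="soft_l1",f_scale=.002);return s.x,np.std(f(s.x))
E
python3 - <<'E'
from h import *
for n in("top","side"):
    z=np.load(n+"0.npz");p,d=z["p"],z["d"];W=cloud(n,d);Z=W[...,2]
    print(n,"bar",barfit(n,W,.46,.237,.083))
    m=(np.hypot(W[...,0]-.46,W[...,1]-.237)<.07)&(abs(Z-.04)<.006);print(" flange",m.sum(),circ(W[m]),cv2.minEnclosingCircle(W[m][:,:2].astype(np.float32)*1e3))
    g=p.astype(int).sum(2)
    dist=np.hypot(W[...,0]-.486,W[...,1]+.158)
    m=(dist<.075)&(Z>.153)&(Z<.166);print(" seal",m.sum(),np.median(Z[m]),circ(W[m]),cv2.minEnclosingCircle(W[m][:,:2].astype(np.float32)*1e3))
    mm=(dist>.065)&(dist<.1)&(Z>.12)&(Z<.14)
    dk=mm&(g<np.median(g[mm])*.72)
    P=W[dk];k=cv2.kmeans(P[:,:2].astype(np.float32),2,None,(3,50,1e-6),5,cv2.KMEANS_PP_CENTERS)
    c=k[2];e=c[0]-c[1];print(" ridges",dk.sum(),c,np.bincount(k[1].ravel()),np.degrees(np.arctan2(e[1],e[0])),c.mean(0),np.linalg.norm(e))
    # machine deck
    m=(abs(Z-.125)<.002)&(dist<.2);q=W[m];print(" deck",cv2.minAreaRect(q[:,:2].astype(np.float32)*1e3))
E
```

```text
top bar (np.int64(100), np.float64(0.08335908626251723), array([0.46157452, 0.23682263]), (13.805057525634766, 69.09178924560547), np.float32(91.3844), np.float64(91.31762754930628), array([0.46152742, 0.23558919, 0.08339478]))
 flange 975 (array([0.46171503, 0.23605798, 0.04466006]), np.float64(0.012569982961986312)) ((461.19561767578125, 235.94894409179688), 60.37957000732422)
 seal 291 0.15586048888675125 (array([ 0.48784877, -0.16053666,  0.0554176 ]), np.float64(0.0033007121260942122)) ((488.2040710449219, -161.3595428466797), 60.570316314697266)
 ridges 25 [[ 0.56539446 -0.15555857]
 [ 0.40787062 -0.16073564]] [14 11] 1.8823644 [ 0.48663253 -0.1581471 ] 0.15760888
 deck ((487.9034729003906, -161.13661193847656), (249.813720703125, 210.24713134765625), 2.0891311168670654)
side bar (np.int64(178), np.float64(0.0833125996467401), array([0.46087167, 0.23860495]), (69.84309387207031, 15.689421653747559), np.float32(88.74358), np.float64(90.46328874709101), array([0.46044749, 0.23872582, 0.08338478]))
 flange 1575 (array([0.46442832, 0.23773602, 0.04623776]), np.float64(0.011962293443505936)) ((461.3841552734375, 237.0105743408203), 61.676605224609375)
 seal 367 0.1564277602416565 (array([ 0.4872286 , -0.15736619,  0.0556159 ]), np.float64(0.0035355191869829426)) ((485.49212646484375, -157.8251495361328), 62.789573669433594)
 ridges 62 [[ 0.40400073 -0.16044192]
 [ 0.5704139  -0.1540576 ]] [35 27] -177.80296 [ 0.4872073  -0.15724976] 0.16653557
 deck ((488.46380615234375, -158.31912231445312), (251.61851501464844, 214.55892944335938), 2.2925610542297363)
```

```bash
cat >> h.py <<'E'
from scipy.spatial.transform import Rotation as Ro
def pose():
    s=read_state();R=Ro.from_quat(s["tool_rot"]).as_matrix();return s["tool_pos"],R,s
def rel(p,R,tgt,psi):
    c,s_=np.cos(psi),np.sin(psi);T=np.array([[c,s_,0],[s_,-c,0],[0,0,-1]]).T
    return R.T@(np.array(tgt)-p),Ro.from_matrix(R.T@T).as_rotvec()
def plan(tgt,psi,n=5,vmax=.0625,wmax=.186,g=None):
    p,R,s=pose();
    print("p",p.round(4),"psi",np.degrees(np.arctan2(R[1,0],R[0,0])).round(2),"tilt",np.degrees(np.arccos(-R[2,2])).round(2),"F",s["wrist_force"].round(2),"M",s["torque"].round(3),"g",round(s["grip_width"],4),"t",round(s["time"],2),"q",s["qpos"].round(2))
    rows=[]
    for i in range(n):
        d,w=rel(p,R,tgt,psi)
        k=max(np.linalg.norm(d)/vmax,np.linalg.norm(w)/wmax,1e-9)
        if k<0.01:break
        f=1/max(1,k);dd=(d*f).round(4);ww=(w*f).round(3)
        rows.append((dd.tolist(),ww.tolist()));p=p+R@dd;R=R@Ro.from_rotvec(ww).as_matrix()
    for r in rows:print(r)
    d,w=rel(p,R,tgt,psi);print("left",np.linalg.norm(d).round(4),np.linalg.norm(w).round(3))
E
python3 - <<'E'
from h import *
plan([.461,.237,.2],np.radians(91))
E
```

```text
p [ 0.19   -0.5425  0.2307] psi 19.3 tilt 0.06 F [ 0.11 -0.07  0.43] M [0.059 0.016 0.039] g 0.0853 t 0.1 q [-1.37  0.15  1.44 -0.    1.55 -0.13]
([0.0389, -0.0489, 0.0024], [-0.0, -0.0, -0.095])
([0.0433, -0.045, 0.0024], [-0.0, -0.0, -0.095])
([0.0474, -0.0407, 0.0024], [-0.0, -0.0, -0.095])
([0.051, -0.036, 0.0024], [-0.0, -0.0, -0.095])
([0.0542, -0.031, 0.0024], [-0.0, -0.0, -0.095])
left 0.5133 0.776
```

{"fn": "jog_arm", "kwargs": {"motion": [{"translation": [0.039, -0.049, 0.0], "angular": [0, 0, -0.095], "gripper": 0.7}, {"translation": [0.043, -0.045, 0.0], "angular": [0, 0, -0.095], "gripper": 0.7}, {"translation": [0.047, -0.041, 0.0], "angular": [0, 0, -0.095], "gripper": 0.7}, {"translation": [0.051, -0.036, 0.0], "angular": [0, 0, -0.095], "gripper": 0.7}, {"translation": [0.054, -0.031, 0.0], "angular": [0, 0, -0.095], "gripper": 0.7}], "force": 80}}

```text
time: 0.72
tool_pos: [0.2892, -0.2459, 0.2285]
tool_rot: [0.917, 0.399, 0.001, -0.003]
wrist_force: [1.7, -0.6, -0.3]
grip_width: 0.0599
```

```bash
python3 -c "
from h import *
plan([.461,.237,.2],np.radians(91))"
```

```text
p [ 0.2892 -0.2459  0.2285] psi 47.0 tilt 0.33 F [ 1.69 -0.57 -0.29] M [-0.009 -0.012  0.011] g 0.0599 t 0.72 q [-0.91 -0.27  1.84  0.    1.58 -0.16]
([0.0573, -0.0248, 0.0038], [-0.0, -0.001, -0.094])
([0.0593, -0.0193, 0.0037], [-0.0, -0.001, -0.093])
([0.0609, -0.0137, 0.0036], [-0.001, -0.001, -0.094])
([0.0619, -0.0079, 0.0036], [-0.001, -0.0, -0.093])
([0.0624, -0.0022, 0.0036], [-0.0, -0.0, -0.094])
left 0.2007 0.3
```

{"fn": "jog_arm", "kwargs": {"motion": [{"translation": [0.057, -0.025, 0.0], "angular": [0, 0, -0.094], "gripper": 0.7}, {"translation": [0.059, -0.019, 0.0], "angular": [0, 0, -0.094], "gripper": 0.7}, {"translation": [0.061, -0.014, 0.0], "angular": [0, 0, -0.094], "gripper": 0.7}, {"translation": [0.062, -0.008, 0.0], "angular": [0, 0, -0.094], "gripper": 0.7}, {"translation": [0.062, -0.002, 0.0], "angular": [0, 0, -0.094], "gripper": 0.7}]}}

```text
time: 1.35
tool_pos: [0.3883, 0.0408, 0.2302]
tool_rot: [0.799, 0.601, 0.002, -0.001]
wrist_force: [1.3, -1.3, 0.3]
grip_width: 0.0599
```

```bash
python3 -c "
from h import *
plan([.461,.237,.13],np.radians(91))"
```

```text
p [0.3883 0.0408 0.2302] psi 73.9 tilt 0.27 F [ 1.31 -1.31  0.26] M [-0.009 -0.086  0.006] g 0.0599 t 1.35 q [-0.1  -0.25  1.82  0.    1.57  0.18]
([0.0561, 0.0042, 0.0273], [0.0, -0.001, -0.08])
([0.0556, 0.0086, 0.0272], [0.0, -0.001, -0.081])
([0.0548, 0.0131, 0.0271], [0.001, -0.002, -0.08])
([0.0381, 0.0124, 0.0192], [0.0, -0.001, -0.057])
left 0.0 0.001
```

{"fn": "jog_arm", "kwargs": {"motion": [{"translation": [0.056, 0.004, 0.02], "angular": [0, 0, -0.08], "gripper": 0.7}, {"translation": [0.056, 0.009, 0.02], "angular": [0, 0, -0.08], "gripper": 0.7}, {"translation": [0.055, 0.013, 0.02], "angular": [0, 0, -0.08], "gripper": 0.7}, {"translation": [0.038, 0.012, 0.02], "angular": [0, 0, -0.057], "gripper": 0.7}]}}

```text
time: 1.85
tool_pos: [0.4613, 0.2469, 0.1499]
tool_rot: [0.696, 0.718, 0.003, 0.0]
wrist_force: [0.5, -1.4, 0.8]
grip_width: 0.0594
```

```bash
python3 -c "
from h import *
plan([.461,.237,.13],np.radians(91))"
```

```text
p [0.4613 0.2469 0.1499] psi 91.71 tilt 0.39 F [ 0.48 -1.36  0.78] M [-0.016 -0.046 -0.033] g 0.0594 t 1.85 q [0.34 0.08 1.68 0.   1.37 0.31]
([-0.0099, -0.0007, 0.0199], [0.005, -0.004, 0.012])
left 0.0001 0.001
```

{"fn": "jog_arm", "kwargs": {"motion": [{"translation": [-0.01, -0.001, 0.02], "angular": [0.005, -0.004, 0.012], "gripper": 0.7}, {"translation": [0, 0, 0], "angular": [0, 0, 0], "gripper": 0.7}]}}

```text
time: 2.1
tool_pos: [0.4597, 0.2384, 0.1268]
tool_rot: [0.7, 0.715, -0.002, -0.001]
wrist_force: [0.2, 0.7, 0.5]
grip_width: 0.0598
```

```bash
python3 -c "
from h import *
plan([.461,.237,.10],np.radians(91))
a=[]
for n in('top','side'):
    p,d=snapshot(n);W=cloud(n,d);np.savez(n+'1.npz',p=p,d=d)
    q=proj(n,[[.461,.237,.1]])[0].astype(int);print(n,q,proj(n,[pose()[0]]))
    a.append(cv2.resize(p[q[1]-50:q[1]+50,q[0]-50:q[0]+50,::-1],(390,390)))
cv2.imwrite('pics/pre.png',np.hstack(a))
"
```

```text
p [0.4597 0.2384 0.1268] psi 91.21 tilt 0.25 F [0.17 0.65 0.49] M [-0.028 -0.007 -0.031] g 0.0598 t 2.1 q [0.33 0.09 1.72 0.   1.34 0.31]
([-0.0014, 0.0014, 0.0267], [-0.004, 0.001, 0.004])
left 0.0 0.0
top [237 271] [[235.60206155 271.25669694]]
side [259 328] [[258.34828357 322.68874137]]
```

View pics/pre.png

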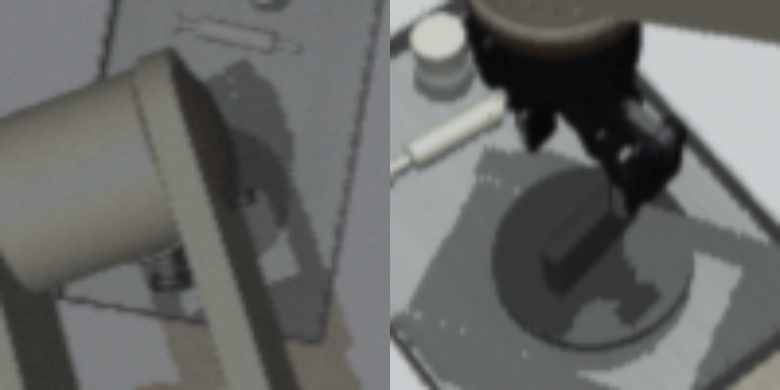

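{"fn": "jog_arm", "kwargs": {"motion": [{"translation": [-0.001, 0.001, 0.04], "angular": [-0.004, 0.001, 0.004], "gripper": 0.7}, {"translation": [0, 0, 0.028], "angular": [0, 0, 0], "gripper": 0.7}, {"translation": [0, 0, 0.008], "angular": [0, 0, 0], "gripper": 0.7}]}}

```text
time: 2.58
tool_pos: [0.4643, 0.2365, 0.0559]
tool_rot: [0.703, 0.712, 0.005, 0.002]
wrist_force: [0.0, -0.1, 1.0]
grip_width: 0.0598
```

```bash
python3 -c "
from h import *
plan([.461,.237,.048],np.radians(91))"
```

```text
p [0.4643 0.2365 0.0559] psi 90.73 tilt 0.67 F [ 0.   -0.07  1.03] M [-0.033  0.007 -0.018] g 0.0598 t 2.58 q [0.32 0.16 1.8  0.   1.17 0.31]
([0.0005, -0.0034, 0.0079], [0.011, -0.004, -0.005])
left 0.0 0.0
```

{"fn": "jog_arm", "kwargs": {"motion": [{"translation": [0, -0.003, 0.008], "angular": [0.011, -0.004, -0.003], "gripper": 0.7}, {"translation": [0, 0, 0], "angular": [0, 0, 0], "gripper": 0.7}]}}

```text
time: 2.82
tool_pos: [0.4621, 0.2363, 0.0494]
tool_rot: [0.702, 0.712, 0.001, 0.0]
wrist_force: [0.2, -0.3, -0.2]
grip_width: 0.0602
```

```bash
python3 -c "
from h import *
plan([.461,.237,.048],np.radians(91))"
```

```text
p [0.4621 0.2363 0.0494] psi 90.85 tilt 0.08 F [ 0.18 -0.25 -0.19] M [-0.012 -0.061  0.05 ] g 0.0602 t 2.83 q [ 0.32  0.17  1.8  -0.    1.17  0.31]
([0.0008, -0.0011, 0.0014], [0.001, -0.0, -0.003])
left 0.0001 0.001
```

{"fn": "jog_arm", "kwargs": {"motion": [{"translation": [0.001, -0.001, 0.001], "angular": [0, 0, 0], "gripper": 0.7}, {"translation": [0, 0, 0], "angular": [0, 0, 0], "gripper": 0}, {"translation": [0, 0, 0], "angular": [0, 0, 0], "gripper": 0}, {"translation": [0, 0, 0], "angular": [0, 0, 0], "gripper": 0}, {"translation": [0, 0, 0], "angular": [0, 0, 0], "gripper": 0}], "force": 80}}

```text
time: 3.45
tool_pos: [0.4619, 0.2377, 0.0503]
tool_rot: [0.702, 0.712, 0.002, 0.001]
wrist_force: [0.6, -0.5, -1.9]
grip_width: 0.013
```

```bash
python3 -c "
from h import *
plan([.461,.237,.2],np.radians(91))"
```

```text
p [0.4619 0.2377 0.0503] psi 90.86 tilt 0.24 F [ 0.58 -0.5  -1.88] M [ 0.005 -0.021  0.007] g 0.013 t 3.45 q [ 0.33  0.17  1.8  -0.    1.17  0.31]
([-0.0002, -0.0001, -0.0625], [0.002, -0.001, -0.001])
([-0.0003, -0.0003, -0.0625], [0.001, -0.0, -0.001])
([-0.0001, -0.0001, -0.0247], [0.001, -0.0, -0.0])
left 0.0 0.001
```

{"fn": "jog_arm", "kwargs": {"motion": [{"translation": [0, 0, -0.02], "angular": [0, 0, 0], "gripper": 0}, {"translation": [0, 0, -0.04], "angular": [0, 0, 0], "gripper": 0}, {"translation": [0, 0, -0.05], "angular": [0, 0, 0], "gripper": 0}, {"translation": [0, 0, -0.05], "angular": [0, 0, 0], "gripper": 0}, {"translation": [0, 0, -0.05], "angular": [0, 0, 0], "gripper": 0}]}}

```text
time: 4.08
tool_pos: [0.4589, 0.2366, 0.2611]
tool_rot: [0.702, 0.712, -0.003, -0.001]
wrist_force: [0.7, 0.7, -3.6]
grip_width: 0.0131
```

```bash
python3 -c "
from h import *
plan([.488,-.159,.26],np.radians(182.1),wmax=.175)"
```

```text
p [0.4589 0.2366 0.2611] psi 90.85 tilt 0.37 F [ 0.68  0.68 -3.62] M [ 0.014 -0.089  0.025] g 0.0131 t 4.08 q [ 0.33  0.02  1.52 -0.    1.61  0.31]
([-0.0435, 0.0026, 0.0002], [-0.001, -0.0, -0.175])
([-0.0433, -0.0051, 0.0002], [-0.001, -0.0, -0.175])
([-0.0417, -0.0125, 0.0002], [-0.001, -0.0, -0.175])
([-0.0389, -0.0196, 0.0002], [-0.0, -0.0, -0.175])
([-0.0349, -0.0261, 0.0002], [-0.001, -0.0, -0.175])
left 0.1788 0.718
```

{"fn": "jog_arm", "kwargs": {"motion": [{"translation": [-0.03, 0.002, 0], "angular": [0, 0, -0.12], "gripper": 0}, {"translation": [-0.04, -0.003, 0], "angular": [0, 0, -0.16], "gripper": 0}, {"translation": [-0.04, -0.01, 0], "angular": [0, 0, -0.16], "gripper": 0}, {"translation": [-0.038, -0.016, 0], "angular": [0, 0, -0.16], "gripper": 0}, {"translation": [-0.036, -0.022, 0], "angular": [0, 0, -0.16], "gripper": 0}]}}

```text
time: 4.7
tool_pos: [0.473, 0.0394, 0.2644]
tool_rot: [0.375, 0.927, -0.001, -0.001]
wrist_force: [1.0, -0.8, -3.5]
grip_width: 0.0128
```

```bash
python3 -c "
from h import *
plan([.488,-.159,.26],np.radians(182.1),vmax=.045,wmax=.16)"
```

```text
p [0.473  0.0394 0.2644] psi 135.98 tilt 0.11 F [ 0.95 -0.82 -3.54] M [ 0.008 -0.051  0.05 ] g 0.0128 t 4.7 q [-0.08 -0.07  1.6  -0.    1.61 -0.88]
([-0.0295, -0.0263, 0.0009], [-0.0, -0.0, -0.16])
([-0.025, -0.0306, 0.0009], [-0.0, -0.0, -0.16])
([-0.0198, -0.0343, 0.0009], [-0.0, -0.001, -0.16])
([-0.0141, -0.0369, 0.0009], [-0.001, -0.0, -0.16])
([-0.008, -0.0388, 0.0009], [0.0, -0.001, -0.16])
left 0.0012 0.005
```

{"fn": "jog_arm", "kwargs": {"motion": [{"translation": [-0.03, -0.026, 0], "angular": [0, 0, -0.16], "gripper": 0}, {"translation": [-0.025, -0.031, 0], "angular": [0, 0, -0.16], "gripper": 0}, {"translation": [-0.02, -0.034, 0], "angular": [0, 0, -0.16], "gripper": 0}, {"translation": [-0.014, -0.037, 0], "angular": [0, 0, -0.16], "gripper": 0}, {"translation": [-0.008, -0.035, 0], "angular": [0, 0, -0.16], "gripper": 0}]}}

```text
time: 5.32
tool_pos: [0.4898, -0.1611, 0.2632]
tool_rot: [-0.029, 1.0, 0.0, -0.002]
wrist_force: [0.0, 0.3, -2.7]
grip_width: 0.013
```

```bash
python3 -c "
from h import *
plan([.488,-.159,.26],np.radians(182.1),vmax=.045,wmax=.16)"
```

```text
p [ 0.4898 -0.1611  0.2632] psi -176.66 tilt 0.23 F [ 0.03  0.33 -2.69] M [-0.013 -0.032 -0.006] g 0.013 t 5.33 q [-0.47  0.02  1.52 -0.    1.61 -2.1 ]
([0.0017, 0.0022, 0.0032], [0.001, -0.004, 0.022])
left 0.0001 0.001
```

{"fn": "jog_arm", "kwargs": {"motion": [{"translation": [0.002, 0.002, 0.018], "angular": [0.001, -0.004, 0.022], "gripper": 0}, {"translation": [0, 0, 0], "angular": [0, 0, 0], "gripper": 0}]}}

```text
time: 5.58
tool_pos: [0.4872, -0.1616, 0.2438]
tool_rot: [-0.018, 1.0, 0.0, -0.001]
wrist_force: [-0.2, -0.1, -2.1]
grip_width: 0.013
```

```bash
python3 -c "
from h import *
plan([.488,-.159,.245],np.radians(182.1))
a=[]
for n in('top','side'):
    p,d=snapshot(n);np.savez(n+'2.npz',p=p,d=d)
    q=proj(n,[[.488,-.159,.2]])[0].astype(int);print(n,q)
    a.append(cv2.resize(p[q[1]-65:q[1]+65,q[0]-65:q[0]+65,::-1],(400,400),interpolation=cv2.INTER_CUBIC))
cv2.imwrite('pics/over.png',np.hstack(a))
"
```

```text
p [ 0.4872 -0.1616  0.2438] psi -177.92 tilt 0.1 F [-0.16 -0.12 -2.08] M [ 0.035  0.01  -0.005] g 0.013 t 5.58 q [-0.47  0.02  1.55 -0.    1.57 -2.08]
([-0.0009, 0.0026, -0.0012], [0.0, -0.002, -0.0])
left 0.0001 0.0
top [372 256]
side [359 193]
```

View pics/over.png

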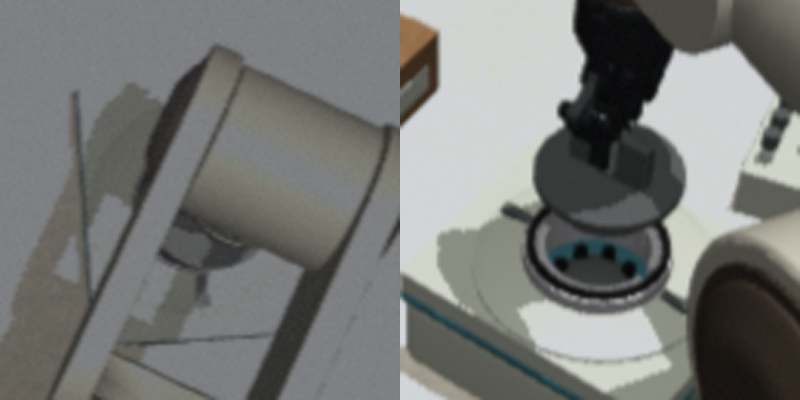

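```bash
cat > fit.py <<'E'
from h import *
from scipy.optimize import minimize
th=np.linspace(0,2*np.pi,120)
def ring(n,x,y,z,r,S=8):
    return np.round((proj(n,np.c_[x+r*np.cos(th),y+r*np.sin(th),np.full(120,z)])+.5)*S*1).astype(np.int32)
def render(n,q,discs,box,inner=None,S=8):
    u0,v0,u1,v1=box;M=np.zeros(((v1-v0)*S,(u1-u0)*S),np.uint8);o=np.array([u0,v0])*S
    pts=np.vstack([ring(n,q[0],q[1],z,r) for z,r in discs])-o
    cv2.fillConvexPoly(M,cv2.convexHull(pts),255)
    if inner: cv2.fillConvexPoly(M,ring(n,q[0],q[1],*inner)-o,0)
    return cv2.resize(M,(u1-u0,v1-v0),interpolation=cv2.INTER_AREA)/255.
def fit(n,mask,valid,q0,discs,box,inner=None):
    u0,v0,u1,v1=box;m=mask[v0:v1,u0:u1].astype(float);va=valid[v0:v1,u0:u1]
    f=lambda q:(((render(n,q/1e3,discs,box,inner)-m)**2)*va).sum()
    s=minimize(f,np.array(q0)*1e3,method="Nelder-Mead",options=dict(initial_simplex=np.array([[0,0],[4,0],[0,4]])+np.array(q0)*1e3-1.3,xatol=.02))
    return s.x,s.fun,m.sum()
E
python3 - <<'E'
from fit import *
n="side"
# flange, held
z=np.load("side2.npz");W=cloud(n,z["d"]);zt=.2438+.0117-.022
m=(np.hypot(W[...,0]-.488,W[...,1]+.16)<.08)&(W[...,2]>zt-.012)&(W[...,2]<zt+.004)
q=proj(n,[[.488,-.16,zt]])[0].astype(int);box=(q[0]-45,q[1]-40,q[0]+45,q[1]+40)
above=(W[...,2]>zt+.004)|np.isnan(W[...,2]); above=cv2.dilate(above.astype(np.uint8),np.ones((3,3)))>0
print("flange z",np.median(W[m][:,2]),m.sum())
for dz in(-.001,0,.001):print(fit(n,m,~above,[.487,-.16],[(zt+dz,.06),(zt-.008+dz,.06)],box))
# initial flange in tray same method
z0=np.load("side0.npz");W0=cloud(n,z0["d"]);zt0=.040
m=(np.hypot(W0[...,0]-.461,W0[...,1]-.237)<.075)&(W0[...,2]>zt0-.012)&(W0[...,2]<zt0+.004)
q=proj(n,[[.461,.237,zt0]])[0].astype(int);box0=(q[0]-40,q[1]-35,q[0]+40,q[1]+22)
ab=cv2.dilate((W0[...,2]>zt0+.004).astype(np.uint8),np.ones((3,3)))>0
print("tray",fit(n,m,~ab,[.461,.237],[(zt0,.06),(zt0-.008,.06)],box0))
# seal dark ring
g=z0["p"].astype(int).sum(2);q=proj(n,[[.4875,-.1585,.158]])[0].astype(int);box=(q[0]-35,q[1]-30,q[0]+35,q[1]+30)
ms=(g<170)&(W0[...,2]>.149)&(W0[...,2]<.17)
print("seal px",ms[box[1]:box[3],box[0]:box[2]].sum())
for zs in(.156,.158,.16):
  for ri in(.05,.052,.054):print(zs,ri,fit(n,ms,np.ones_like(ms),[.4875,-.1585],[(zs,.0595)],box,(zs,ri)))
cv2.imwrite("pics/sealm.png",cv2.resize(ms[box[1]:box[3],box[0]:box[2]].astype(np.uint8)*255,None,fx=6,fy=6))
# top cam
n="top";zz=np.load("top0.npz");W0=cloud(n,zz["d"]);g=zz["p"].astype(int).sum(2);q=proj(n,[[.4875,-.1585,.158]])[0].astype(int);box=(q[0]-30,q[1]-30,q[0]+30,q[1]+30)
ms=(g<170)&(W0[...,2]>.149)&(W0[...,2]<.17);print(ms[box[1]:box[3],box[0]:box[2]].sum())
for ri in(.05,.052,.054):print(ri,fit(n,ms,np.ones_like(ms),[.4875,-.1585],[(.158,.0595)],box,(.158,ri)))
m=(np.hypot(W0[...,0]-.461,W0[...,1]-.237)<.075)&(W0[...,2]>zt0-.012)&(W0[...,2]<zt0+.004)
q=proj(n,[[.461,.237,zt0]])[0].astype(int);box0=(q[0]-32,q[1]-32,q[0]+32,q[1]+32)
ab=cv2.dilate((W0[...,2]>zt0+.004).astype(np.uint8),np.ones((3,3)))>0
print("tray",fit(n,m,~ab,[.461,.237],[(zt0,.06),(zt0-.008,.06)],box0))
E
```

```text
flange z 0.2348008057183545 929
(array([ 490.24275261, -165.15626388]), np.float64(7.06475970780469), np.float64(929.0))
(array([ 489.76731451, -164.26502525]), np.float64(7.411718569780853), np.float64(929.0))
(array([ 489.34914703, -163.47809677]), np.float64(7.726812764321415), np.float64(929.0))
tray (array([462.36623738, 237.42638188]), np.float64(14.98154555940023), np.float64(1426.0))
seal px 234
0.156 0.05 (array([ 486.28950841, -156.11892806]), np.float64(112.99271049596308), np.float64(234.0))
0.156 0.052 (array([ 486.71370087, -156.32904288]), np.float64(53.86489811610919), np.float64(234.0))
0.156 0.054 (array([ 486.55683183, -156.49334036]), np.float64(66.6080276816609), np.float64(234.0))
0.158 0.05 (array([ 485.24112878, -154.66756801]), np.float64(113.07732410611302), np.float64(234.0))
0.158 0.052 (array([ 485.43187317, -154.5307416 ]), np.float64(55.16007689350249), np.float64(234.0))
0.158 0.054 (array([ 485.44928331, -155.01058408]), np.float64(73.50640522875817), np.float64(234.0))
0.16 0.05 (array([ 484.40355988, -153.24305038]), np.float64(113.21697808535178), np.float64(234.0))
0.16 0.052 (array([ 484.49553592, -153.02520287]), np.float64(57.8322952710496), np.float64(234.0))
0.16 0.054 (array([ 484.80478605, -153.27510869]), np.float64(80.67387927720108), np.float64(234.0))
142
0.05 (array([ 488.1095147, -158.1893277]), np.float64(207.47530949634753), np.float64(142.0))
0.052 (array([ 488.30507694, -158.77236795]), np.float64(131.45696270665127), np.float64(142.0))
0.054 (array([ 488.40623763, -158.49729825]), np.float64(96.97228758169935), np.float64(142.0))
tray (array([462.06441719, 236.25307035]), np.float64(10.117431757016531), np.float64(930.0))
```

View pics/sealm.png

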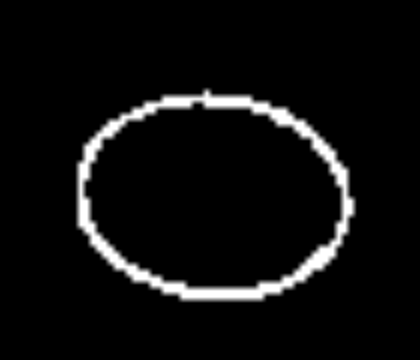

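```bash
python3 - <<'E'
from fit import *
n="side"
z=np.load("side2.npz");W=cloud(n,z["d"])
m=(np.hypot(W[...,0]-.488,W[...,1]+.16)<.07)&(W[...,2]>.222)&(W[...,2]<.245)
P=W[m]
for _ in range(5):
    A=np.c_[P[:,:2]-[.488,-.16],np.ones(len(P))];c,*_=np.linalg.lstsq(A,P[:,2],rcond=None);r=P[:,2]-A@c;P=P[abs(r)<max(.0015,2.0*r.std())]
print("held plane slopes",c,len(P),r.std())
z=np.load("side0.npz");W=cloud(n,z["d"])
def pl(cx,cy,R,lo,hi):
    m=(np.hypot(W[...,0]-cx,W[...,1]-cy)<R)&(W[...,2]>lo)&(W[...,2]<hi);P=W[m]
    for _ in range(6):
        A=np.c_[P[:,:2]-[cx,cy],np.ones(len(P))];c,*_=np.linalg.lstsq(A,P[:,2],rcond=None);r=P[:,2]-A@c;P=P[abs(r)<max(.0015,2*r.std())]
    return c,len(P),r.std()
print("tray",pl(.461,.237,.057,.03,.05));print("deck",pl(.488,-.16,.1,.118,.132));print("seal",pl(.488,-.16,.065,.153,.166))
print("bench",pl(.35,.4,.1,-.02,.02))
E
```

```text
held plane slopes [ 0.00159483 -0.00770689  0.23529399] 885 0.001571398890068638
tray (array([ 0.00015676, -0.00417977,  0.04032402]), 1169, np.float64(0.0016936655059404055))
deck (array([ 1.35994279e-03, -5.69814429e-05,  1.30559782e-01]), 484, np.float64(0.0010174208655243649))
seal (array([-0.00159111, -0.00094278,  0.15617751]), 346, np.float64(0.0018837695805606766))
bench (array([ 0.00274932, -0.00383319,  0.00019261]), 5309, np.float64(0.0017314146455148735))
```

```bash
python3 - <<'E'
from fit import *
for n in("side","top"):
    z0=np.load(n+"0.npz");W0=cloud(n,z0["d"]);g=z0["p"].astype(int).sum(2)
    q=proj(n,[[.4875,-.1585,.155]])[0].astype(int);box=(q[0]-40,q[1]-36,q[0]+40,q[1]+36)
    ms=((g<170)&(W0[...,2]>.135)&(W0[...,2]<.17)).astype(np.uint8)
    k=np.zeros_like(ms);k[box[1]:box[3],box[0]:box[2]]=ms[box[1]:box[3],box[0]:box[2]]
    cs,_=cv2.findContours(k,cv2.RETR_EXTERNAL,cv2.CHAIN_APPROX_NONE);c=max(cs,key=cv2.contourArea)
    f=np.zeros_like(k);cv2.drawContours(f,[c],-1,1,-1);f=f>0
    for zt,zb in((.158,.150),(.158,.153),(.157,.150),(.160,.150)):
        print(n,"dark-outer",zt,zb,fit(n,f,np.ones_like(f),[.4875,-.1585],[(zt,.0595),(zb,.0595)],box))
    crop=z0["p"][box[1]:box[3],box[0]:box[2],::-1];cv2.imwrite(f"pics/sc_{n}.png",cv2.resize(crop,None,fx=6,fy=6,interpolation=cv2.INTER_NEAREST))
a=[cv2.resize(cv2.imread(f"pics/sc_{n}.png"),(400,360)) for n in("side","top")];cv2.imwrite("pics/sc.png",np.hstack(a))
E
```

```text
side dark-outer 0.158 0.15 (array([ 488.77861948, -160.0240057 ]), np.float64(118.1849442522107), np.float64(1255.0))
side dark-outer 0.158 0.153 (array([ 487.37751396, -157.88337098]), np.float64(85.01136485966936), np.float64(1255.0))
side dark-outer 0.157 0.15 (array([ 488.9982111 , -159.39584618]), np.float64(106.01225682429835), np.float64(1255.0))
side dark-outer 0.16 0.15 (array([ 488.70527382, -159.91111069]), np.float64(144.64264513648595), np.float64(1255.0))
top dark-outer 0.158 0.15 (array([ 488.63203108, -158.19771512]), np.float64(88.29141099577086), np.float64(1225.0))
top dark-outer 0.158 0.153 (array([ 488.68835957, -158.19370418]), np.float64(87.12902729719339), np.float64(1225.0))
top dark-outer 0.157 0.15 (array([ 488.63827033, -158.22176676]), np.float64(86.58179161860824), np.float64(1225.0))Traceback (most recent call last):
  File "<stdin>", line 10, in <module>
  File "fit.py", line 15, in fit
    s=minimize(f,np.array(q0)*1e3,method="Nelder-Mead",options=dict(initial_simplex=np.array([[0,0],[4,0],[0,4]])+np.array(q0)*1e3-1.3,xatol=.02))
    res = _minimize_neldermead(fun, x0, args, callback, bounds=bounds,
                               **options)
    fxr = func(xr)
    fx = function(np.copy(x), *(wrapper_args + args))
  File "fit.py", line 14, in <lambda>
    f=lambda q:(((render(n,q/1e3,discs,box,inner)-m)**2)*va).sum()
                  ~~~~~~^^^^^^^^^^^^^^^^^^^^^^^^^
  File "fit.py", line 8, in render
    pts=np.vstack([ring(n,q[0],q[1],z,r) for z,r in discs])-o
                   ~~~~^^^^^^^^^^^^^^^^^
  File "fit.py", line 5, in ring
    return np.round((proj(n,np.c_[x+r*np.cos(th),y+r*np.sin(th),np.full(120,z)])+.5)*S*1).astype(np.int32)
                     ~~~~^^^^^^^^^^^^^^^^^^^^^^^^^^^^^^^^^^^^^^^^^^^^^^^^^^^^^^^
  File "h.py", line 9, in proj
    c=get_calibration(n);q=(c["R"]@np.asarray(X,float).T).T+c["t"];q=q@c["mtx"].T
ValueError: time passes only in moves, steps and waits
```

```bash
python3 - <<'E'
from station import *
import pickle
pickle.dump({n:get_calibration(n) for n in("top","side")},open("cal.pkl","wb"))
E
sed -i 's/^from station import \*/from station import *\nimport pickle,os\nif os.path.exists("cal.pkl"):\n    _c=pickle.load(open("cal.pkl","rb"));get_calibration=lambda n:_c[n]/' h.py
python3 -c "
from h import *
plan([.488,-.159,.215],np.radians(182.1))"
```

```text
p [ 0.4879 -0.1616  0.2455] psi -177.86 tilt 0.08 F [ 0.12  0.56 -2.18] M [ 0.048  0.015 -0.052] g 0.0132 t 5.67 q [-0.47  0.02  1.55 -0.    1.57 -2.08]
([-0.0001, 0.0026, 0.0305], [-0.001, 0.001, 0.001])
left 0.0 0.001
```

{"fn": "jog_arm", "kwargs": {"motion": [{"translation": [0, 0.0015, 0.018], "angular": [0, 0, 0], "gripper": 0}, {"translation": [0, 0.001, 0.012], "angular": [0, 0, 0], "gripper": 0}, {"translation": [0, 0, 0], "angular": [0, 0, 0], "gripper": 0}, {"translation": [0, 0, 0], "angular": [0, 0, 0], "gripper": 0}]}}

```text
time: 6.18
tool_pos: [0.4882, -0.1579, 0.2141]
tool_rot: [-0.02, 1.0, -0.001, 0.001]
wrist_force: [0.5, 1.2, -2.8]
grip_width: 0.013
```

```bash
python3 -c "
from h import *
n='side'
plan([.488,-.159,.2],np.radians(182.1))
p,d=snapshot(n);np.savez(n+'3.npz',p=p,d=d)
plan([.488,-.159,.2],np.radians(182.1))
q=proj(n,[[.488,-.159,.18]])[0].astype(int);print(n,q)
cv2.imwrite('pics/low.png',cv2.resize(p[q[1]-55:q[1]+55,q[0]-65:q[0]+65,::-1],(780,600)[:2],interpolation=cv2.INTER_CUBIC))
"
```

```text
p [ 0.4882 -0.1579  0.2141] psi -177.75 tilt 0.11 F [ 0.51  1.16 -2.76] M [-0.014  0.038 -0.012] g 0.013 t 6.17 q [-0.46  0.03  1.61 -0.    1.51 -2.07]
([0.0003, -0.0011, 0.0141], [-0.002, 0.001, 0.003])
left 0.0 0.001
p [ 0.4882 -0.1579  0.2141] psi -177.76 tilt 0.12 F [ 0.24 -0.45 -3.99] M [-0.013 -0.039 -0.022] g 0.0129 t 6.22 q [-0.46  0.03  1.61 -0.    1.51 -2.07]
([0.0003, -0.001, 0.0141], [-0.002, 0.001, 0.002])
left 0.0001 0.001
side [358 199]
```

View pics/low.png

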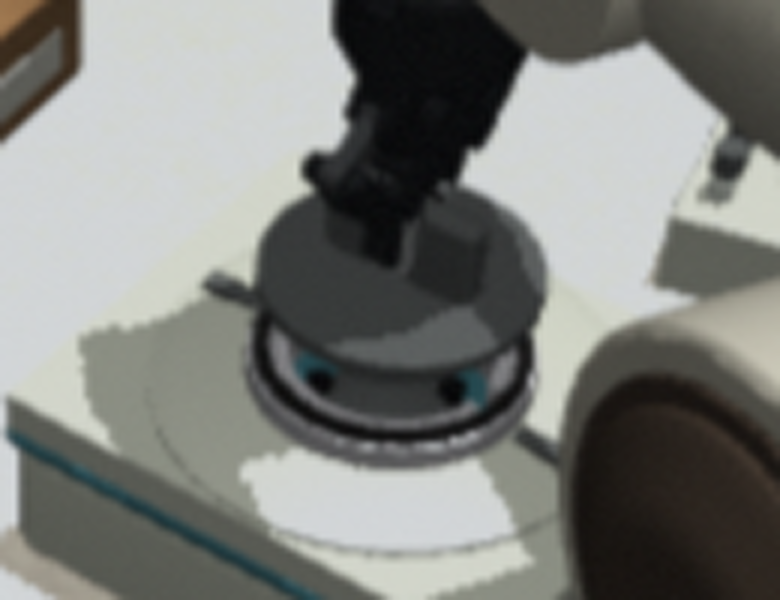

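```bash
python3 - <<'E'
from fit import *
n="side"
z=np.load("side3.npz");W=cloud(n,z["d"]);zt=.2038
m=(np.hypot(W[...,0]-.488,W[...,1]+.16)<.08)&(W[...,2]>zt-.012)&(W[...,2]<zt+.004)
q=proj(n,[[.488,-.16,zt]])[0].astype(int);box=(q[0]-45,q[1]-40,q[0]+45,q[1]+40)
above=(W[...,2]>zt+.004)|np.isnan(W[...,2]); above=cv2.dilate(above.astype(np.uint8),np.ones((3,3)))>0
x,f,k=fit(n,m,~above,[.487,-.16],[(zt,.06),(zt-.008,.06)],box);print("flange",x,f,k)
ax=np.array([-.77087,-.63676])
print("flange along cam x (mm)",x@ax," TCP",np.array([488.2,-157.9])@ax)
z0=np.load("side0.npz");W0=cloud(n,z0["d"]);g=z0["p"].astype(int).sum(2)
g0=z0["p"].astype(float).sum(2)
# column extremes of dark ring at widest rows, subpixel: profile
c0=proj(n,[[.488,-.159,.158]])[0];print(c0)
for thr in(130,170,210):
    ms=(g<thr)&(W0[...,2]>.14)&(W0[...,2]<.17)&(np.hypot(W0[...,0]-.488,W0[...,1]+.159)<.075)
    v,u=np.nonzero(ms);print(thr,u.min(),u.max(),v.min(),v.max())
pl=proj(n,[[.488+.0595*ax[0],-.159+.0595*ax[1],.157],[.488-.0595*ax[0],-.159-.0595*ax[1],.157]]);print("model right,left for (488,-159)",pl)
for v in range(206,214,2):print(v,z0["p"][v,324:340].sum(1), z0["p"][v,376:392].sum(1))
for c in((.488,-.159),):
  pr=[proj(n,np.c_[c[0]+.0595*np.cos(np.linspace(0,6.3,400)),c[1]+.0595*np.sin(np.linspace(0,6.3,400)),np.full(400,h)]) for h in(.151,.158)]
  print([ (a.min(0),a.max(0)) for a in pr])
E
```

```text
flange [ 489.70606585 -159.91236739] 8.81674740484429 960.0
flange along cam x (mm) -275.67391591804596  TCP -275.79433000000006
[358.16427073 205.44021047]
130 336 380 191 224
170 336 381 190 224
210 335 381 190 225
model right,left for (488,-159) [[381.73431841 205.9845243 ]
 [334.50191252 205.43768699]]
206 [581 579 582 579 583 582 585 585 582 573 508 225 101 245 432 542] [531 538 430 176  81 203 517 579 585 582 585 585 581 580 582 582]
208 [584 579 583 582 587 588 588 584 570 406 437 199  84 160 421 537] [522 546 460 211  87 162 489 573 585 588 586 583 583 582 582 581]
210 [585 587 582 584 587 586 587 586 570 397 382 248 108 105 306 518] [523 547 470 229  87 161 469 572 587 587 589 585 585 585 585 584]
212 [585 585 585 584 586 586 586 586 568 387 272 349 163  71 140 400] [552 507 363 152 114 317 441 566 584 587 585 587 585 588 584 585]
[(array([334.37628583, 190.42522308]), array([381.53718957, 225.18250967])), (array([334.51007491, 188.51912322]), array([381.85902887, 223.3114838 ]))]
```

{"fn": "jog_arm", "kwargs": {"motion": [{"translation": [0, -0.001, 0.014], "angular": [-0.002, 0.001, 0.002], "gripper": 0}, {"translation": [0, 0, 0], "angular": [0, 0, 0], "gripper": 0}, {"translation": [0, 0, 0], "angular": [0, 0, 0], "gripper": 0}]}}

```text
time: 6.6
tool_pos: [0.4884, -0.1592, 0.1994]
tool_rot: [-0.018, 1.0, 0.0, 0.0]
wrist_force: [0.6, -0.4, -2.2]
grip_width: 0.013
```

```bash
python3 -c "
from h import *
plan([.4878,-.159,.195],np.radians(182.1))"
```

```text
p [ 0.4884 -0.1592  0.1994] psi -177.89 tilt 0.04 F [ 0.59 -0.44 -2.22] M [ 0.012 -0.016 -0.013] g 0.013 t 6.6 q [-0.47  0.04  1.63  0.    1.48 -2.07]
([0.0006, 0.0002, 0.0044], [0.0, 0.001, 0.0])
left 0.0 0.001
```

{"fn": "jog_arm", "kwargs": {"motion": [{"translation": [0.0006, 0, 0.004], "angular": [0, 0, 0], "gripper": 0}, {"translation": [0, 0, 0.003], "angular": [0, 0, 0], "gripper": 0}, {"translation": [0, 0, 0], "angular": [0, 0, 0], "gripper": 0}]}}

```text
time: 6.98
tool_pos: [0.4878, -0.1592, 0.1921]
tool_rot: [-0.018, 1.0, 0.0, 0.0]
wrist_force: [0.7, -0.7, -2.5]
grip_width: 0.0129
```

```bash
python3 -c "
from h import *
plan([.4878,-.159,.189],np.radians(182.1))"
```

```text
p [ 0.4878 -0.1592  0.1921] psi -177.89 tilt 0.04 F [ 0.71 -0.68 -2.51] M [-0.061  0.013 -0.071] g 0.0129 t 6.97 q [-0.47  0.04  1.64  0.    1.46 -2.07]
([-0.0, 0.0002, 0.0031], [0.0, 0.001, 0.0])
left 0.0 0.0
```

{"fn": "jog_arm", "kwargs": {"motion": [{"translation": [0, 0, 0.002], "angular": [0, 0, 0], "gripper": 0}, {"translation": [0, 0, 0.002], "angular": [0, 0, 0], "gripper": 0}, {"translation": [0, 0, 0], "angular": [0, 0, 0], "gripper": 0}]}}

```text
time: 7.35
tool_pos: [0.4878, -0.1592, 0.1879]
tool_rot: [-0.018, 1.0, 0.0, 0.0]
wrist_force: [-0.3, 0.6, -2.2]
grip_width: 0.0134
```

```bash
python3 -c "
from h import *
plan([.4878,-.159,.186],np.radians(182.1))"
```

```text
p [ 0.4878 -0.1592  0.1879] psi -177.89 tilt 0.05 F [-0.31  0.56 -2.22] M [-0.008  0.014 -0.009] g 0.0134 t 7.35 q [-0.47  0.04  1.65  0.    1.45 -2.07]
([0.0, 0.0002, 0.0019], [0.0, 0.001, 0.0])
left 0.0001 0.0
```

{"fn": "jog_arm", "kwargs": {"motion": [{"translation": [0, 0, 0.002], "angular": [0, 0, 0], "gripper": 0}, {"translation": [0, 0, 0.002], "angular": [0, 0, 0], "gripper": 0}, {"translation": [0, 0, 0], "angular": [0, 0, 0], "gripper": 0}]}}

```text
time: 7.72
tool_pos: [0.4879, -0.1592, 0.1837]
tool_rot: [-0.018, 1.0, 0.0, 0.0]
wrist_force: [0.1, -0.3, -3.2]
grip_width: 0.0125
```

```bash
python3 -c "
from h import *
plan([.4878,-.159,.180],np.radians(182.1))"
```

```text
p [ 0.4879 -0.1592  0.1837] psi -177.89 tilt 0.06 F [ 0.12 -0.28 -3.23] M [-0.031  0.004 -0.017] g 0.0125 t 7.72 q [-0.47  0.04  1.65  0.    1.45 -2.07]
([0.0001, 0.0002, 0.0037], [0.0, 0.001, 0.0])
left 0.0001 0.0
```

{"fn": "jog_arm", "kwargs": {"motion": [{"translation": [0, 0, 0.002], "angular": [0, 0, 0], "gripper": 0}, {"translation": [0, 0, 0.002], "angular": [0, 0, 0], "gripper": 0}, {"translation": [0, 0, 0], "angular": [0, 0, 0], "gripper": 0}]}}

```text
time: 8.1
tool_pos: [0.4879, -0.1593, 0.1794]
tool_rot: [-0.018, 1.0, 0.0, 0.001]
wrist_force: [0.9, 0.1, -2.9]
grip_width: 0.013
```

{"fn": "jog_arm", "kwargs": {"motion": [{"translation": [0, 0, 0.001], "angular": [0, 0, 0], "gripper": 0}, {"translation": [0, 0, 0], "angular": [0, 0, 0], "gripper": 0}]}}

```text
time: 8.35
tool_pos: [0.4879, -0.1593, 0.1784]
tool_rot: [-0.018, 1.0, 0.0, 0.001]
wrist_force: [-0.3, -0.1, -3.3]
grip_width: 0.013
```

{"fn": "jog_arm", "kwargs": {"motion": [{"translation": [0, 0, 0.001], "angular": [0, 0, 0], "gripper": 0}, {"translation": [0, 0, 0], "angular": [0, 0, 0], "gripper": 0}]}}

```text
time: 8.6
tool_pos: [0.4879, -0.1593, 0.1774]
tool_rot: [-0.018, 1.0, 0.0, 0.001]
wrist_force: [-0.2, 0.4, -3.7]
grip_width: 0.0131
```

{"fn": "jog_arm", "kwargs": {"motion": [{"translation": [0, 0, 0.0007], "angular": [0, 0, 0], "gripper": 0}, {"translation": [0, 0, 0], "angular": [0, 0, 0], "gripper": 0}]}}

```text
time: 8.85
tool_pos: [0.4879, -0.1593, 0.1766]
tool_rot: [-0.018, 1.0, -0.0, 0.001]
wrist_force: [-0.6, -0.8, -2.1]
grip_width: 0.0128
```

{"fn": "jog_arm", "kwargs": {"motion": [{"translation": [0, 0, 0.0007], "angular": [0, 0, 0], "gripper": 0}, {"translation": [0, 0, 0], "angular": [0, 0, 0], "gripper": 0}]}}

```text
time: 9.1
tool_pos: [0.4879, -0.1593, 0.1759]
tool_rot: [-0.018, 1.0, 0.0, 0.001]
wrist_force: [0.7, 0.3, -3.7]
grip_width: 0.013
```

{"fn": "jog_arm", "kwargs": {"motion": [{"translation": [0, 0, 0.0007], "angular": [0, 0, 0], "gripper": 0}, {"translation": [0, 0, 0], "angular": [0, 0, 0], "gripper": 0}]}}

```text
time: 9.35
tool_pos: [0.4879, -0.1593, 0.1752]
tool_rot: [-0.018, 1.0, 0.0, 0.001]
wrist_force: [-0.3, -0.4, -3.3]
grip_width: 0.0127
```

{"fn": "jog_arm", "kwargs": {"motion": [{"translation": [0, 0, 0.0007], "angular": [0, 0, 0], "gripper": 0}, {"translation": [0, 0, 0], "angular": [0, 0, 0], "gripper": 0}]}}

```text
time: 9.6
tool_pos: [0.488, -0.1593, 0.1745]
tool_rot: [-0.018, 1.0, -0.0, 0.001]
wrist_force: [-0.3, 0.3, -2.0]
grip_width: 0.0126
```

{"fn": "jog_arm", "kwargs": {"motion": [{"translation": [0, 0, 0.0005], "angular": [0, 0, 0], "gripper": 0}, {"translation": [0, 0, 0], "angular": [0, 0, 0], "gripper": 0}]}}

```text
time: 9.85
tool_pos: [0.488, -0.1593, 0.1742]
tool_rot: [-0.018, 1.0, -0.0, 0.001]
wrist_force: [-0.5, 0.3, -0.4]
grip_width: 0.013
```

{"fn": "jog_arm", "kwargs": {"motion": [{"translation": [0, 0, 0.0005], "angular": [0, 0, 0], "gripper": 0}, {"translation": [0, 0, 0], "angular": [0, 0, 0], "gripper": 0}]}}

```text
time: 10.1
tool_pos: [0.4881, -0.1593, 0.174]
tool_rot: [-0.018, 1.0, -0.0, 0.001]
wrist_force: [-1.8, 0.1, 1.5]
grip_width: 0.013
```

```bash
cat > st.py <<'E'
from h import *
p,R,s=pose()
ps=np.degrees(np.arctan2(R[1,0],R[0,0]))%360
print("turned",np.round(np.radians(182.11-ps),3),"p",p.round(4),"tilt(tool x,y)",np.round([R[2,0],R[2,1]],4),"F",s["wrist_force"].round(2),"M",s["torque"].round(3),"q6",s["qpos"][5].round(3),"q-speed",s["dq"][5].round(3),"jt6",s["joint_torque"][5].round(3),"g",round(s["grip_width"],4),"t",round(s["time"],2))
E
python3 st.py
```

```text
turned 0.0 p [ 0.4881 -0.1593  0.174 ] tilt(tool x,y) [-0.0019 -0.0003] F [-1.78  0.1   1.47] M [0.266 0.315 0.03 ] q6 -2.074 q-speed 0.001 jt6 0.036 g 0.013 t 10.1
```

{"fn": "jog_arm", "kwargs": {"motion": [{"translation": [0, 0, 0], "angular": [0, 0, 0.05], "gripper": 0}, {"translation": [0, 0, 0], "angular": [0, 0, 0.05], "gripper": 0}, {"translation": [0, 0, 0], "angular": [0, 0, 0], "gripper": 0}]}}

```text
time: 10.48
tool_pos: [0.4881, -0.1594, 0.1741]
tool_rot: [0.033, 0.999, -0.0, 0.001]
wrist_force: [0.7, 1.0, -0.3]
grip_width: 0.0129
```

```bash
python3 st.py
```

```text
turned 0.102 p [ 0.4881 -0.1594  0.1741] tilt(tool x,y) [-0.0021 -0.0003] F [ 0.72  0.99 -0.34] M [ 0.306 -0.001 -0.055] q6 -1.972 q-speed -0.017 jt6 0.837 g 0.0129 t 10.47
```

{"fn": "jog_arm", "kwargs": {"motion": [{"translation": [0, 0, 0], "angular": [0, 0, 0.05], "gripper": 0}, {"translation": [0, 0, 0.0003], "angular": [0, 0, 0.05], "gripper": 0}, {"translation": [0, 0, 0], "angular": [0, 0, 0], "gripper": 0}]}}

```text
time: 10.85
tool_pos: [0.4882, -0.1595, 0.1739]
tool_rot: [0.082, 0.997, -0.0, 0.001]
wrist_force: [0.1, 0.7, 0.7]
grip_width: 0.0131
```

```bash
python3 st.py
```

```text
turned 0.201 p [ 0.4882 -0.1595  0.1739] tilt(tool x,y) [-0.0024 -0.0002] F [0.05 0.68 0.75] M [0.366 0.072 0.006] q6 -1.873 q-speed -0.024 jt6 0.856 g 0.0131 t 10.85
```

{"fn": "jog_arm", "kwargs": {"motion": [{"translation": [0, 0, 0], "angular": [0, 0, 0.04], "gripper": 0}, {"translation": [0, 0, 0], "angular": [0, 0, 0.04], "gripper": 0}, {"translation": [0, 0, 0], "angular": [0, 0, 0], "gripper": 0}]}}

```text
time: 11.22
tool_pos: [0.4882, -0.1595, 0.1741]
tool_rot: [0.12, 0.993, -0.0, 0.001]
wrist_force: [0.5, -0.4, 1.2]
grip_width: 0.0131
```

```bash
python3 st.py
```

```text
turned 0.276 p [ 0.4882 -0.1595  0.1741] tilt(tool x,y) [-0.0026 -0.    ] F [ 0.52 -0.41  1.2 ] M [ 0.275 -0.042 -0.015] q6 -1.797 q-speed -0.025 jt6 0.69 g 0.0131 t 11.22
```

{"fn": "jog_arm", "kwargs": {"motion": [{"translation": [0, 0, 0], "angular": [0, 0, 0.04], "gripper": 0}, {"translation": [0, 0, 0], "angular": [0, 0, 0.01], "gripper": 0}]}}

```text
time: 11.48
tool_pos: [0.4882, -0.1595, 0.174]
tool_rot: [0.143, 0.99, -0.0, 0.001]
wrist_force: [-0.9, -0.5, 0.5]
grip_width: 0.0128
```

```bash
python3 st.py
```

```text
turned 0.323 p [ 0.4882 -0.1595  0.174 ] tilt(tool x,y) [-0.0025 -0.    ] F [-0.86 -0.47  0.46] M [0.191 0.233 0.093] q6 -1.751 q-speed 0.056 jt6 0.348 g 0.0128 t 11.47
```

{"fn": "jog_arm", "kwargs": {"motion": [{"translation": [0, 0, 0], "angular": [0, 0, 0.04], "gripper": 0}, {"translation": [0, 0, 0], "angular": [0, 0, 0.01], "gripper": 0}]}}

```text
time: 11.72
tool_pos: [0.4882, -0.1595, 0.174]
tool_rot: [0.166, 0.986, -0.0, 0.001]
wrist_force: [-1.1, -0.4, 0.6]
grip_width: 0.013
```

```bash
python3 st.py
```

```text
turned 0.371 p [ 0.4882 -0.1595  0.174 ] tilt(tool x,y) [-0.0024  0.    ] F [-1.09 -0.38  0.57] M [0.106 0.195 0.054] q6 -1.703 q-speed 0.061 jt6 0.342 g 0.013 t 11.72
```

{"fn": "jog_arm", "kwargs": {"motion": [{"translation": [0, 0, 0], "angular": [0, 0, 0.04], "gripper": 0}, {"translation": [0, 0, 0], "angular": [0, 0, 0.01], "gripper": 0}]}}

```text
time: 11.98
tool_pos: [0.4881, -0.1595, 0.174]
tool_rot: [0.19, 0.982, -0.0, 0.001]
wrist_force: [-1.3, -1.5, 0.6]
grip_width: 0.0135
```

```bash
python3 st.py
```

```text
turned 0.419 p [ 0.4881 -0.1595  0.174 ] tilt(tool x,y) [-0.0023  0.0001] F [-1.3  -1.47  0.58] M [0.113 0.203 0.071] q6 -1.655 q-speed 0.059 jt6 0.34 g 0.0135 t 11.97
```

{"fn": "jog_arm", "kwargs": {"motion": [{"translation": [0, 0, 0], "angular": [0, 0, 0.04], "gripper": 0}, {"translation": [0, 0, 0], "angular": [0, 0, 0.01], "gripper": 0}]}}

```text
time: 12.22
tool_pos: [0.4881, -0.1595, 0.174]
tool_rot: [0.213, 0.977, -0.0, 0.001]
wrist_force: [-1.4, -1.5, 1.2]
grip_width: 0.0128
```

```bash
python3 st.py
```

```text
turned 0.467 p [ 0.4881 -0.1595  0.174 ] tilt(tool x,y) [-0.0023  0.0002] F [-1.37 -1.53  1.16] M [0.178 0.239 0.072] q6 -1.607 q-speed 0.061 jt6 0.339 g 0.0128 t 12.22
```

{"fn": "jog_arm", "kwargs": {"motion": [{"translation": [0, 0, 0], "angular": [0, 0, 0.04], "gripper": 0}, {"translation": [0, 0, 0], "angular": [0, 0, 0.01], "gripper": 0}]}}

```text
time: 12.48
tool_pos: [0.4881, -0.1595, 0.174]
tool_rot: [0.237, 0.971, -0.0, 0.001]
wrist_force: [-0.3, -0.0, 0.3]
grip_width: 0.0131
```

```bash
python3 st.py
```

```text
turned 0.516 p [ 0.4881 -0.1595  0.174 ] tilt(tool x,y) [-0.0022  0.0004] F [-0.31 -0.01  0.29] M [0.169 0.252 0.067] q6 -1.558 q-speed 0.064 jt6 0.338 g 0.0131 t 12.47
```

{"fn": "jog_arm", "kwargs": {"motion": [{"translation": [0, 0, 0], "angular": [0, 0, 0.04], "gripper": 0}, {"translation": [0, 0, 0], "angular": [0, 0, 0.01], "gripper": 0}]}}

```text
time: 12.72
tool_pos: [0.4881, -0.1595, 0.174]
tool_rot: [0.261, 0.965, -0.0, 0.001]
wrist_force: [-0.9, 0.2, 0.7]
grip_width: 0.0133
```

```bash
python3 st.py
```

```text
turned 0.564 p [ 0.4881 -0.1595  0.174 ] tilt(tool x,y) [-0.0022  0.0005] F [-0.85  0.21  0.74] M [0.144 0.175 0.031] q6 -1.51 q-speed 0.062 jt6 0.337 g 0.0133 t 12.72
```

{"fn": "jog_arm", "kwargs": {"motion": [{"translation": [0, 0, 0], "angular": [0, 0, 0.04], "gripper": 0}, {"translation": [0, 0, 0], "angular": [0, 0, 0.01], "gripper": 0}]}}

```text
time: 12.98
tool_pos: [0.4881, -0.1595, 0.174]
tool_rot: [0.284, 0.959, -0.0, 0.001]
wrist_force: [-1.0, 0.0, 0.7]
grip_width: 0.0129
```

```bash
python3 st.py
```

```text
turned 0.612 p [ 0.4881 -0.1595  0.174 ] tilt(tool x,y) [-0.0022  0.0006] F [-1.01  0.01  0.71] M [0.202 0.191 0.046] q6 -1.461 q-speed 0.064 jt6 0.337 g 0.0129 t 12.97
```

{"fn": "jog_arm", "kwargs": {"motion": [{"translation": [0, 0, 0], "angular": [0, 0, 0.04], "gripper": 0}, {"translation": [0, 0, 0], "angular": [0, 0, 0.01], "gripper": 0}]}}

```text
time: 13.22
tool_pos: [0.4881, -0.1594, 0.174]
tool_rot: [0.307, 0.952, 0.0, 0.001]
wrist_force: [-1.0, 0.3, 0.3]
grip_width: 0.0132
```

```bash
python3 st.py
```

```text
turned 0.661 p [ 0.4881 -0.1594  0.174 ] tilt(tool x,y) [-0.0021  0.0008] F [-1.02  0.29  0.28] M [0.168 0.184 0.093] q6 -1.413 q-speed 0.063 jt6 0.336 g 0.0132 t 13.22
```

{"fn": "jog_arm", "kwargs": {"motion": [{"translation": [0, 0, 0], "angular": [0, 0, 0.04], "gripper": 0}, {"translation": [0, 0, 0], "angular": [0, 0, 0.01], "gripper": 0}]}}

```text
time: 13.48
tool_pos: [0.4881, -0.1594, 0.174]
tool_rot: [0.33, 0.944, 0.0, 0.001]
wrist_force: [-1.8, -0.6, 0.1]
grip_width: 0.0129
```

```bash
python3 st.py
```

```text
turned 0.71 p [ 0.4881 -0.1594  0.174 ] tilt(tool x,y) [-0.0021  0.0009] F [-1.82 -0.58  0.07] M [0.226 0.155 0.107] q6 -1.364 q-speed 0.062 jt6 0.336 g 0.0129 t 13.47
```

{"fn": "jog_arm", "kwargs": {"motion": [{"translation": [0, 0, 0], "angular": [0, 0, 0.03], "gripper": 0}, {"translation": [0, 0, 0], "angular": [0, 0, 0.01], "gripper": 0}]}}

```text
time: 13.72
tool_pos: [0.4881, -0.1594, 0.174]
tool_rot: [0.349, 0.937, 0.0, 0.001]
wrist_force: [0.4, -0.1, 0.6]
grip_width: 0.0132
```

```bash
python3 st.py
```

```text
turned 0.75 p [ 0.4881 -0.1594  0.174 ] tilt(tool x,y) [-0.002  0.001] F [ 0.35 -0.06  0.64] M [ 0.205  0.204 -0.016] q6 -1.324 q-speed 0.071 jt6 0.089 g 0.0132 t 13.72
```

{"fn": "jog_arm", "kwargs": {"motion": [{"translation": [0, 0, 0], "angular": [0, 0, 0.03], "gripper": 0}, {"translation": [0, 0, 0], "angular": [0, 0, 0.01], "gripper": 0}]}}

```text
time: 13.98
tool_pos: [0.4881, -0.1594, 0.174]
tool_rot: [0.369, 0.929, 0.0, 0.001]
wrist_force: [-1.4, 0.5, -0.3]
grip_width: 0.013
```

```bash
python3 st.py
```

```text
turned 0.793 p [ 0.4881 -0.1594  0.174 ] tilt(tool x,y) [-0.002   0.0011] F [-1.42  0.52 -0.34] M [0.204 0.121 0.076] q6 -1.281 q-speed 0.076 jt6 0.093 g 0.013 t 13.97
```

{"fn": "jog_arm", "kwargs": {"motion": [{"translation": [0, 0, 0], "angular": [0, 0, 0.03], "gripper": 0}, {"translation": [0, 0, 0], "angular": [0, 0, 0.01], "gripper": 0}]}}

```text
time: 14.22
tool_pos: [0.4881, -0.1594, 0.174]
tool_rot: [0.389, 0.921, 0.0, 0.001]
wrist_force: [-0.1, -0.3, -0.4]
grip_width: 0.0128
```

```bash
python3 st.py
```

```text
turned 0.835 p [ 0.4881 -0.1594  0.174 ] tilt(tool x,y) [-0.0019  0.0012] F [-0.05 -0.33 -0.37] M [0.215 0.185 0.066] q6 -1.238 q-speed 0.077 jt6 0.098 g 0.0128 t 14.22
```

{"fn": "jog_arm", "kwargs": {"motion": [{"translation": [0, 0, 0], "angular": [0, 0, 0.03], "gripper": 0}, {"translation": [0, 0, 0], "angular": [0, 0, 0.01], "gripper": 0}]}}

```text
time: 14.48
tool_pos: [0.4881, -0.1594, 0.174]
tool_rot: [0.408, 0.913, 0.0, 0.001]
wrist_force: [-0.3, 0.5, 0.4]
grip_width: 0.0129
```

```bash
python3 st.py
```

```text
turned 0.878 p [ 0.4881 -0.1594  0.174 ] tilt(tool x,y) [-0.0019  0.0013] F [-0.32  0.53  0.37] M [0.228 0.13  0.04 ] q6 -1.196 q-speed 0.079 jt6 0.099 g 0.0129 t 14.47
```

{"fn": "jog_arm", "kwargs": {"motion": [{"translation": [0, 0, 0], "angular": [0, 0, 0.03], "gripper": 0}, {"translation": [0, 0, 0], "angular": [0, 0, 0.01], "gripper": 0}]}}

```text
time: 14.72
tool_pos: [0.4882, -0.1594, 0.174]
tool_rot: [0.428, 0.904, 0.0, 0.001]
wrist_force: [-0.7, 0.9, 0.7]
grip_width: 0.0129
```

```bash
python3 st.py
```

```text
turned 0.921 p [ 0.4882 -0.1594  0.174 ] tilt(tool x,y) [-0.0019  0.0015] F [-0.74  0.87  0.67] M [0.197 0.127 0.083] q6 -1.153 q-speed 0.079 jt6 0.099 g 0.0129 t 14.72
```

{"fn": "jog_arm", "kwargs": {"motion": [{"translation": [0, 0, 0], "angular": [0, 0, 0.03], "gripper": 0}, {"translation": [0, 0, 0], "angular": [0, 0, 0.01], "gripper": 0}]}}

```text
time: 14.98
tool_pos: [0.4881, -0.1593, 0.1738]
tool_rot: [0.447, 0.894, 0.0, 0.001]
wrist_force: [-0.6, 0.6, -1.0]
grip_width: 0.0126
```

```bash
python3 st.py
```

```text
turned 0.964 p [ 0.4881 -0.1593  0.1738] tilt(tool x,y) [-0.0015  0.0014] F [-0.61  0.64 -0.97] M [0.234 0.09  0.076] q6 -1.11 q-speed 0.078 jt6 0.15 g 0.0126 t 14.97
```

{"fn": "jog_arm", "kwargs": {"motion": [{"translation": [0, 0, 0], "angular": [0, 0, 0.03], "gripper": 0}, {"translation": [0, 0, 0], "angular": [0, 0, 0.01], "gripper": 0}]}}

```text
time: 15.22
tool_pos: [0.488, -0.1593, 0.1737]
tool_rot: [0.466, 0.885, 0.0, 0.001]
wrist_force: [-0.6, 0.8, -1.6]
grip_width: 0.0127
```

```bash
python3 st.py;python3 st.py
```

```text
turned 1.007 p [ 0.488  -0.1593  0.1737] tilt(tool x,y) [-0.0011  0.0013] F [-0.56  0.83 -1.56] M [0.249 0.05  0.135] q6 -1.067 q-speed 0.079 jt6 0.184 g 0.0127 t 15.22
turned 1.007 p [ 0.488  -0.1593  0.1737] tilt(tool x,y) [-0.0011  0.0013] F [-0.56  0.83 -1.56] M [0.249 0.05  0.135] q6 -1.067 q-speed 0.079 jt6 0.184 g 0.0127 t 15.22
```

{"fn": "jog_arm", "kwargs": {"motion": [{"translation": [0, 0, 0.0002], "angular": [0, 0, 0.03], "gripper": 0}, {"translation": [0, 0, 0.0002], "angular": [0, 0, 0.02], "gripper": 0}]}}

```text
time: 15.48
tool_pos: [0.488, -0.1593, 0.1733]
tool_rot: [0.49, 0.872, 0.0, 0.001]
wrist_force: [-0.8, 0.6, -0.1]
grip_width: 0.0129
```

```bash
python3 st.py
```

```text
turned 1.06 p [ 0.488  -0.1593  0.1733] tilt(tool x,y) [-0.0012  0.0015] F [-0.83  0.64 -0.11] M [0.282 0.093 0.174] q6 -1.014 q-speed 0.165 jt6 -0.239 g 0.0129 t 15.47
```

{"fn": "jog_arm", "kwargs": {"motion": [{"translation": [0, 0, 0.0002], "angular": [0, 0, 0.03], "gripper": 0}, {"translation": [0, 0, 0.0002], "angular": [0, 0, 0.02], "gripper": 0}]}}

```text
time: 15.72
tool_pos: [0.488, -0.1593, 0.173]
tool_rot: [0.513, 0.859, 0.0, 0.001]
wrist_force: [-2.1, -0.4, 0.3]
grip_width: 0.0129
```

```bash
python3 st.py
```

```text
turned 1.113 p [ 0.488  -0.1593  0.173 ] tilt(tool x,y) [-0.0013  0.0015] F [-2.05 -0.43  0.29] M [0.218 0.149 0.286] q6 -0.96 q-speed 0.166 jt6 -0.135 g 0.0129 t 15.72
```

{"fn": "jog_arm", "kwargs": {"motion": [{"translation": [0, 0, 0.0001], "angular": [0, 0, 0.03], "gripper": 0}, {"translation": [0, 0, 0.0001], "angular": [0, 0, 0.02], "gripper": 0}]}}

```text
time: 15.98
tool_pos: [0.4881, -0.1594, 0.1727]
tool_rot: [0.535, 0.845, 0.0, 0.001]
wrist_force: [-1.5, 0.2, -1.4]
grip_width: 0.0129
```

```bash
python3 st.py
```

```text
turned 1.167 p [ 0.4881 -0.1594  0.1727] tilt(tool x,y) [-0.0013  0.0016] F [-1.54  0.19 -1.44] M [0.163 0.057 0.336] q6 -0.907 q-speed 0.165 jt6 -0.084 g 0.0129 t 15.97
```

{"fn": "jog_arm", "kwargs": {"motion": [{"translation": [0, 0, 0.0001], "angular": [0, 0, 0.03], "gripper": 0}, {"translation": [0, 0, 0.0001], "angular": [0, 0, 0.02], "gripper": 0}]}}

```text
time: 16.23
tool_pos: [0.4881, -0.1594, 0.1725]
tool_rot: [0.558, 0.83, 0.0, 0.001]
wrist_force: [-1.3, -0.6, -0.8]
grip_width: 0.0131
```

```bash
python3 st.py
```

```text
turned 1.22 p [ 0.4881 -0.1594  0.1725] tilt(tool x,y) [-0.0013  0.0016] F [-1.25 -0.63 -0.83] M [0.114 0.054 0.364] q6 -0.853 q-speed 0.165 jt6 -0.003 g 0.0131 t 16.23
```

{"fn": "jog_arm", "kwargs": {"motion": [{"translation": [0, 0, 0.0001], "angular": [0, 0, 0.03], "gripper": 0}, {"translation": [0, 0, 0.0001], "angular": [0, 0, 0.03], "gripper": 0}, {"translation": [0, 0, 0], "angular": [0, 0, 0.0], "gripper": 0}, {"translation": [0, 0, 0], "angular": [0, 0, 0.0], "gripper": 0}]}}

```text
time: 16.73
tool_pos: [0.4879, -0.1594, 0.172]
tool_rot: [0.584, 0.811, 0.0, 0.001]
wrist_force: [-1.6, -0.0, -2.7]
grip_width: 0.0131
```

```bash
python3 st.py
```

```text
turned 1.285 p [ 0.4879 -0.1594  0.172 ] tilt(tool x,y) [-0.0009  0.0013] F [-1.59 -0.04 -2.7 ] M [0.107 0.023 0.162] q6 -0.789 q-speed 0.004 jt6 0.175 g 0.0131 t 16.73
```

{"fn": "jog_arm", "kwargs": {"motion": [{"translation": [0, 0, 0.0001], "angular": [0, 0, 0.02], "gripper": 0}, {"translation": [0, 0, 0], "angular": [0, 0, 0], "gripper": 0}, {"translation": [0, 0, 0], "angular": [0, 0, 0], "gripper": 0}]}}

```text
time: 17.1
tool_pos: [0.488, -0.1594, 0.1719]
tool_rot: [0.593, 0.805, 0.0, 0.001]
wrist_force: [-0.2, -0.9, -2.1]
grip_width: 0.0129
```

```bash
python3 st.py
```

```text
turned 1.306 p [ 0.488  -0.1594  0.1719] tilt(tool x,y) [-0.0009  0.0015] F [-0.21 -0.86 -2.11] M [0.061 0.013 0.224] q6 -0.767 q-speed 0.005 jt6 0.219 g 0.0129 t 17.1
```

{"fn": "jog_arm", "kwargs": {"motion": [{"translation": [0, 0, 0], "angular": [0, 0, 0], "gripper": 0.6}, {"translation": [0, 0, 0], "angular": [0, 0, 0], "gripper": 0.6}, {"translation": [0, 0, 0], "angular": [0, 0, 0], "gripper": 0.6}, {"translation": [0, 0, 0], "angular": [0, 0, 0], "gripper": 0.6}]}}

```text
time: 17.6
tool_pos: [0.4884, -0.1595, 0.1725]
tool_rot: [0.593, 0.805, 0.0, 0.001]
wrist_force: [-0.5, -0.4, -0.6]
grip_width: 0.0511
```

```bash
python3 st.py
```

```text
turned 1.306 p [ 0.4884 -0.1595  0.1725] tilt(tool x,y) [-0.0017  0.0024] F [-0.54 -0.45 -0.56] M [0.008 0.003 0.015] q6 -0.767 q-speed -0.001 jt6 0.0 g 0.0511 t 17.6
```

{"fn": "jog_arm", "kwargs": {"motion": [{"translation": [0, 0, -0.02], "angular": [0, 0, 0], "gripper": 0.6}, {"translation": [0, 0, -0.04], "angular": [0, 0, 0], "gripper": 0.6}, {"translation": [0, 0, -0.05], "angular": [0, 0, 0], "gripper": 0.6}, {"translation": [0, 0, 0], "angular": [0, 0, 0], "gripper": 0.6}]}}

```text
time: 18.1
tool_pos: [0.4878, -0.1593, 0.2856]
tool_rot: [0.593, 0.805, 0.0, 0.001]
wrist_force: [0.3, 0.0, -0.6]
grip_width: 0.0515
```

```bash
python3 - <<'E'
from fit import *
a=[]
n="side";p,d=snapshot(n);np.savez("side4.npz",p=p,d=d);W=cloud(n,d)
q=proj(n,[[.488,-.159,.17]])[0].astype(int)
cv2.imwrite('pics/end.png',cv2.resize(p[q[1]-55:q[1]+55,q[0]-65:q[0]+65,::-1],(780,600),interpolation=cv2.INTER_CUBIC))
zt=.162
m=(np.hypot(W[...,0]-.488,W[...,1]+.159)<.075)&(W[...,2]>zt-.012)&(W[...,2]<zt+.005)
P=W[m&(np.hypot(W[...,0]-.488,W[...,1]+.159)<.057)]
for _ in range(6):
    A=np.c_[P[:,:2]-[.488,-.159],np.ones(len(P))];c,*_=np.linalg.lstsq(A,P[:,2],rcond=None);r=P[:,2]-A@c;P=P[abs(r)<max(.0015,2*r.std())]
print("plane",c,len(P))
print("bar",barfit(n,W,.488,-.159,zt+.044),"tool deg",182.1-np.degrees(1.306))
E
python3 st.py
```

```text
plane [ 0.00061399 -0.00150624  0.16243028] 847
bar (np.int64(125), np.float64(0.206097545127651), array([ 0.48840408, -0.15771146]), (15.120835304260254, 74.6839599609375), np.float32(107.93567), np.float64(108.04424968484992), array([ 0.48727834, -0.1567551 ,  0.20597288])) tool deg 107.27171195591448
turned 1.307 p [ 0.4873 -0.1591  0.2834] tilt(tool x,y) [ 0.0009 -0.0003] F [-0.03  0.2  -0.02] M [-0.014 -0.032 -0.004] q6 -0.767 q-speed 0.0 jt6 -0.0 g 0.0513 t 18.15
```

View pics/end.png

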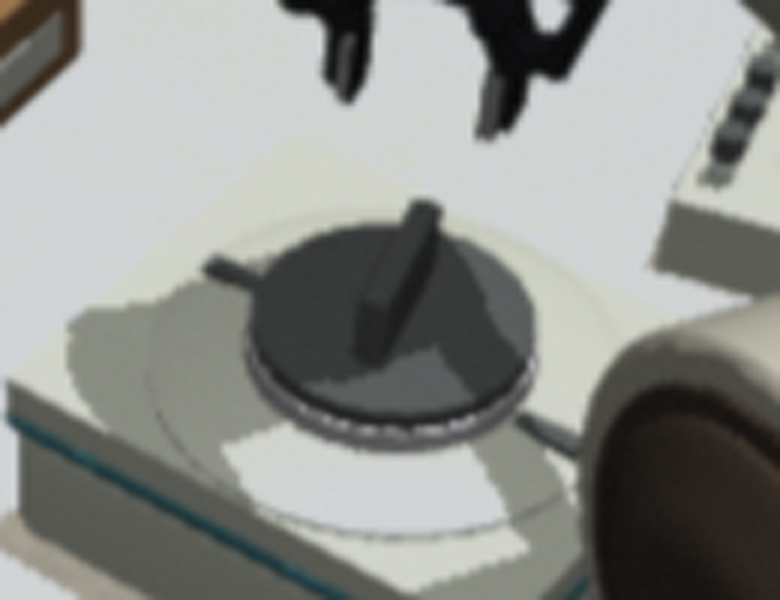

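The picture shows the cover seated level on the seal: flange centred at about (392, 320) in the crop, bar at 108°, gripper clear above it. I'm handing the job in.

```bash
python3 -c "
from station import *
print(sign_off())"
```

```text
the job is handed in; nothing more can be done
None
```

The cover is on the centrifuge and tightened, and the job was handed in at about 18 s. I lifted the grey cover from the tray by its bar and lowered it through the notches onto the seal. Then I turned it clockwise 1.31 rad with a push of about 3 N, released it, and backed the gripper off about 110 mm above the cover.

**Tightness:** When the bite came depends on how it is read:

| How the bite was read | Bite (rad) | Turn past it (rad) | Clamping force (N) |
|---|---|---|---|
| Sink of the cover, allowing for the push | 0.87 | 0.44 | about 16 |
| First visible fall in push and height | 0.94 | 0.37 | about 13 |

Both readings are inside the allowed range. The moment rose from about 0.07 to 0.36 N m.

**Last checks:**
- **Level and depth:** The flange is level within 0.002 rad. Its top is at 162.4 mm, which puts the foot about 24.6 mm below the rim.
- **Angle:** The bar stands at 108° against 107.3° commanded, so it did not visibly unwind after release.
- **Bystanders:** I did not measure the other objects again. The arm met no unexpected contact force.

**Disagreements:** The side and top cameras differed by 1–3 mm in where they placed the collar. The cover still went in without side force, so this did not matter. One collar-fitting script also failed when the calibration call raised an error; I saved the calibration to a file and carried on.

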